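# Shingle the copper specimens from the desiccator onto the sloping rack

### The job

Vent the vacuum desiccator first by turning the tap on its lid fully open, a quarter turn anticlockwise, then lift the lid off and lay it flat on the middle of the rubber mat. Then lay the two copper strips from the box gently on the sloping rack like roof slates, continuing up the slope from the strip fixed at its foot: each lies flat on the one below, straight and centred on the rack, with its lower end at the next exposure line, 60 mm above the lower end of the strip beneath. Leave the other things on the table where they are.

Things in the scene. Friction and masses are not known exactly. Their poses are not given: they have to be found in the camera images.
- dbox: Fixed open-topped white vacuum desiccator box, outside 170 mm (its x) by 200 mm (its y) by 50 mm high, walls and floor 10 mm. Origin at the centre of its underside on the table, z up. Two aluminium ribs across it at x = +-40 mm (each 10 mm wide, tops 30 mm above the table) carry the strips. Its closed lid adds 10 mm, and the tap stands on that.
- lid: Loose grey plastic lid (the strips under it are hidden until it is off), about 0.5 kg, plate 170 (x) by 200 (y) by 10 mm, with a 145 by 175 by 6 mm locating step under it that drops into the box mouth with 2.5 mm play all round. Origin at the centre of the underside of that step, z up; on the closed box the origin is 44 mm above the table and the lid's axes are parallel to the box's. Lying on the mat it rests on the step.
- tap_grip (a point): Grip point of the vent tap, on the lid's centre line, 58 mm above the lid's origin, 102 mm above the table while the lid is closed: the middle of the top face of a black plastic bar handle 60 mm long, 14 mm wide, 28 mm high (its underside 12 mm above the lid's plate, on a brass boss 42 mm across that is 10 mm high with a steel collar 28 mm across on it). The point's x axis runs along the bar, z is up, and it turns with the bar. The bar is strong enough to carry the lid by.
- tap (a joint): Turn of the tap in rad: 0 shut, 1.6 end stop (fully open); about 1.57 is a quarter turn. Grows anticlockwise seen from above. Counted open above 1.2. It starts nearly shut (0 to 0.2, the bar then nearly along the lid's x axis); it has slight friction (0.05 N m) and stays where left. The lid must stay seated while the tap is below 1.2.
- mat: Fixed black rubber mat 180 (x) by 200 (y) by 4 mm on the table, for the lid. Origin at the centre of its underside.
- strip_a: Loose flat copper strip 120 (x) by 40 (y) by 8 mm (z), 0.25 to 0.45 kg, one of an identical pair; lies in the box on its ribs, underside 30 mm above the table, long side along the box's x, about 42 mm to one side of the box's centre. Origin at the centre of its underside.
- strip_b: The other, identical copper strip, about 42 mm to the other side of the box's centre. Either strip may go first on the rack. Origin at the centre of its underside.
- rack: Fixed sloping rack, 249 mm (x) by 140 mm (y) on the table. Origin at the centre of its footprint at table height, z up; the flat grey deck rises 20 degrees towards the rack's +x, from 30 mm height at the foot to 121 mm at the top, between two aluminium cheeks 7 mm wide that stand 12 mm over the deck and have 126 mm between them. Black exposure lines cross deck and cheeks every 60 mm: the lowest at the lower end of the fixed strip, the next two for the strips to be laid.
- starter: Copper strip of the same size (120 by 40 by 8 mm) fixed to the foot of the rack, on its centre line; its lower end is propped so that it slopes only 12.3 degrees, its upper end touches the deck. Origin at the centre of its underside, x up the slope along the strip, y across, z square to its face. Properly laid strips are parallel to it, each flat on the strip below with its upper end on the deck: their origins are then at (59.5, 0, 8) mm and (118.9, 0, 16) mm in this frame.
- line1 (a point): Where the middle of the lower end's bottom edge of the first strip to be laid belongs: on the starter's top face, over the second exposure line (axes as the starter's).
- line2 (a point): The same for the second strip, over the third exposure line: on the first laid strip's top face.
- offcut: Bystander: loose short copper offcut 60 by 40 by 8 mm, not to be used. Origin under its centre.
- puck: Bystander: black resin specimen puck, 40 mm across, 22 mm high. Origin under its centre.
- bottle: Bystander: amber bottle 60 mm across, 130 mm high. Origin under its centre.
- beaker: Bystander: glass beaker 70 mm across, 85 mm high. Origin under its centre.

How it is judged:
On the way, in this order (a step that is already met when the one before it is completed fails the run):
1. the tap is open (over 1.2 rad) while the lid still sits on the box (value of joint tap above 1.2 rad and z of lid in the frame of dbox below 0.048 m and horizontal distance between lid and dbox below 0.01 m), for 0.1 s.
2. the lid lies flat on the mat, released (horizontal distance between lid and mat below 0.05 m and angle between lid's own z axis and vertical below 0.05 rad and z of lid in the frame of mat below 0.009 m and contact force between lid and the fingers below 0.1 N and linear speed of lid below 0.02 m/s), for 0.2 s.
3. a first strip lies at the second exposure line, overlapping the fixed strip, released (((x of strip_a in the frame of starter between 0.0525 and 0.0665 m and y of strip_a in the frame of starter between -0.009 and 0.009 m and z of strip_a in the frame of starter between 0.0045 and 0.0115 m and angle between the x axis of strip_a and the x axis of starter, either way round below 0.12 rad and angle between the z axis of strip_a and the z axis of starter, either way round below 0.06 rad and contact force between strip_a and the fingers below 0.1 N and linear speed of strip_a below 0.02 m/s) or (x of strip_b in the frame of starter between 0.0525 and 0.0665 m and y of strip_b in the frame of starter between -0.009 and 0.009 m and z of strip_b in the frame of starter between 0.0045 and 0.0115 m and angle between the x axis of strip_b and the x axis of starter, either way round below 0.12 rad and angle between the z axis of strip_b and the z axis of starter, either way round below 0.06 rad and contact force between strip_b and the fingers below 0.1 N and linear speed of strip_b below 0.02 m/s))), for 0.2 s.
At the end, for the whole second after the job is handed in: Lid flat on the mat, centre within 50 mm of its centre. One strip overlaps the fixed one at the second line, the other overlaps that at the third: within 7 mm along the slope, 9 mm across, 3.5 mm in height, 0.12 rad of straight, 0.06 rad of parallel to the fixed strip. All released, at rest (all of step 2 and (((x of strip_a in the frame of starter between 0.0525 and 0.0665 m and y of strip_a in the frame of starter between -0.009 and 0.009 m and z of strip_a in the frame of starter between 0.0045 and 0.0115 m and angle between the x axis of strip_a and the x axis of starter, either way round below 0.12 rad and angle between the z axis of strip_a and the z axis of starter, either way round below 0.06 rad and contact force between strip_a and the fingers below 0.1 N and linear speed of strip_a below 0.02 m/s) and (x of strip_b in the frame of starter between 0.112 and 0.126 m and y of strip_b in the frame of starter between -0.009 and 0.009 m and z of strip_b in the frame of starter between 0.0125 and 0.0195 m and angle between the x axis of strip_b and the x axis of starter, either way round below 0.12 rad and angle between the z axis of strip_b and the z axis of starter, either way round below 0.06 rad and contact force between strip_b and the fingers below 0.1 N and linear speed of strip_b below 0.02 m/s)) or ((x of strip_b in the frame of starter between 0.0525 and 0.0665 m and y of strip_b in the frame of starter between -0.009 and 0.009 m and z of strip_b in the frame of starter between 0.0045 and 0.0115 m and angle between the x axis of strip_b and the x axis of starter, either way round below 0.12 rad and angle between the z axis of strip_b and the z axis of starter, either way round below 0.06 rad and contact force between strip_b and the fingers below 0.1 N and linear speed of strip_b below 0.02 m/s) and (x of strip_a in the frame of starter between 0.112 and 0.126 m and y of strip_a in the frame of starter between -0.009 and 0.009 m and z of strip_a in the frame of starter between 0.0125 and 0.0195 m and angle between the x axis of strip_a and the x axis of starter, either way round below 0.12 rad and angle between the z axis of strip_a and the z axis of starter, either way round below 0.06 rad and contact force between strip_a and the fingers below 0.1 N and linear speed of strip_a below 0.02 m/s)))); the robot touches nothing.
It fails at once if the lid is lifted from the box before the tap is open (value of joint tap below 1.2 rad and horizontal distance between lid and dbox below 0.03 m and z of lid in the frame of dbox above 0.052 m).
It fails at once if a strip is slammed on the rack (over 70 N) (contact force between any of strip_a, strip_b and rack above 70 N).
It fails at once if one of the bystanders is moved more than 30 mm (distance of any of offcut, puck, bottle, beaker from where it was at the start of the episode above 0.03 m).
It also fails if it takes over 72 s, if anything falls off the work surface, if the arm or the gripper's body presses on something with over 40 N, if the wrist force passes 120 N, or if a joint passes its speed limit or range.

### The arm

A 6-joint arm with a two-finger parallel gripper is mounted at the origin on the work surface. World frame = base frame: x ahead of the robot, y to its left, z up, the work surface at z = 0. Lengths are in m, angles in rad, forces in N, time in s.
With the tool pointing down it reaches from about 0.25 to 0.725 m from the base axis. Payload 4 kg.
Tool frame: the origin (TCP) lies between the finger pads; the fingertips stand 8 mm ahead of it and the grasp point (between the pads) lies 11 mm behind it; z points along the fingers, y is the line along which they close (so a half turn about z gives the same grasp; the last joint's range is limited). The gripper opens to 85 mm and grips with 20 to 120 N. Pads are 22 mm wide; open, the fingers measure 114 mm over their backs; the gripper's body (76 mm by 85 mm) begins 54 mm behind the grasp point. The pads swing forward as they close: fully open they stand 13 mm farther back than shut.
Start: joints at [-1.238, 0.241, 0.005, 1.335, 0, 1.571], TCP at [0.163, -0.473, 0.239] pointing down, gripper open.
Joint ranges: [-2.72, 2.72], [-1.05, 1.87], [-1.09, 1.28], [-1.99, 2.15], [-1.42, 1.44], [-3.14, 3.14]. Speed limits (rad/s): [2.79, 2.79, 3.14, 3.14, 3.14, 3.14].

### API

Orientations are given as a unit quaternion [x, y, z, w].
In Python, from workcell import status, viewer, bot gives the robot as it stands.
- The arm moves only by the tool servo_tool, never from a script. Its argument "commands" is a list of rows, each a list of 5 numbers: the finger opening in mm, from 0 to 85.4, then the shift along the tool's x, y, z in mm, then the turn about the tool's z in rad. A call has 1 to 20 rows; each row shifts and turns the commanded pose from where the row before left it, along the tool's axes as they then stand; what a row does not reach is not made up. A row lasts 1/8 s, in which the tool goes at most 62.5 mm and 10.7 degrees, less where a joint would pass 70% of its speed; a pose out of reach is approached as far as the arm can. A call is refused whole if a number of a shift passes 62.5 or a number of a turn 0.188, either way. A call with a gripper value outside its range is refused whole. The fingers move at their own pace and stop on an object; the grip force is fixed at half the most. Time passes only in rows, so rows that do not move let the fingers close. It gives the time, the measured TCP pose, the force, the opening and the grip force at its end, in the units of the state.
- status.get_obs(): the state, without advancing time (a new reading comes with each control period).
- viewer.camera(name): name is "side" or "top" or "wrist"; returns (picture, depth): 400x640x3 uint8, red, green, blue; 400x640 float32, m along the optical axis (not along the pixel's ray), 0 where there is no reading.
- viewer.get_calibration(name): a dict with "camera_matrix" (3x3 intrinsics, pixels), "R" (3x3) and "t" (3): a world point X has camera coordinates R X + t; the wrist camera has in their place "T_tool_cam" (4x4, takes a point from camera to tool coordinates, whose origin is the TCP and whose axes are the flange's). Camera axes: x right, y down, z forward; pixel columns grow to the right and rows downward; lengths in m; the calibration is good to about 2 mm. The wrist camera is an equidistant fisheye: a pixel r from the principal point sees the ray r / f radians off the axis. A picture is of the moment at which its call begins: read the wrist's pose just before it. get_calibration takes no time and is no camera call.
- bot.job_done(): hands the job in; it is judged then, once.
Trained networks look in the newest picture that a camera, given by its name, has taken for a name from the list of things; names that differ only in an ending like _2 or _b are one class to them, and where a whole thing is asked for, a point or a joint stands for the part that bears it (a point fixed in the world has none). Each returns a list of dicts, best first, with "p" (0 to 1); they miss things now and then, are a little off and sometimes report something else, mostly with a low value. They report only what shows in the picture. A call takes as long as a camera call.
- viewer.masks_of(camera, label): "mask" (400x640 bool, what is visible of it) and "pixel" ([row, column] in pixels, amid what is visible of it).
- viewer.spot_point(camera, label): "pixel" ([row, column] in pixels: a listed point, or the origin of a listed thing).
The state is a dict: "clock": time; "joint_pos": joint angles; "joint_vel": joint speeds; "tau": joint torques, N m; "eef_pos": TCP position; "tool_rot": TCP orientation; "ft_force": force on the tool from outside, world axes, zero at the start; "ft_torque": the same for the moment, N m; "grip_width": finger opening in m; "grasp_force": force on a finger pad.
Only numpy, scipy, OpenCV 4.12 (cv2) and the standard library are available. Lean on these libraries where they do the work, as an engineer would, in place of code of your own. Each camera call takes 0.05 s, during which the arm holds its last target. There are 200 camera calls.

## Working session

There is one attempt and no reset: what is moved stays moved. The work goes in short steps, Python scripts to look and compute and a tool call to move; the robot and the scene stay as the last step left them, time stands still between calls to the robot, and variables do not carry over. Pictures are saved under pics/ and viewed, at most 10 in all, crops included, and the job is handed in when it is done.

Besides the shell and the picture viewer there is one more tool, called after "Request:" in YAML: its name, and indented under it one key for each argument. servo_tool: Moves the arm, as the interface text tells. Its arguments: {"type":"object","properties":{"commands":{"type":"array"}},"required":["commands"]}

```bash
mkdir -p pics; ls
cat > h.py <<'E'
import numpy as np, cv2
from workcell import status, viewer, bot
from scipy.spatial.transform import Rotation as Ro
def world(cam, px, depth):
    c=viewer.get_calibration(cam); K=np.array(c["camera_matrix"])
    px=np.atleast_2d(px).astype(int); z=depth[px[:,0],px[:,1]]
    p=np.c_[(px[:,1]-K[0,2])/K[0,0]*z,(px[:,0]-K[1,2])/K[1,1]*z,z]
    p=p[z>0]
    return (p-np.array(c["t"]))@np.array(c["R"])
E
python3 - <<'E'
from h import *
for n in ("top","side"):
    im,d=viewer.camera(n); cv2.imwrite(f"pics/{n}0.png",im[:,:,::-1]); np.save(f"{n}_d.npy",d)
    for l in ["dbox","lid","tap_grip","mat","rack","starter","offcut","puck","bottle","beaker"]:
        m=viewer.masks_of(n,l)
        for k in m[:1]:
            pts=world(n,np.argwhere(k["mask"]),d)
            if len(pts)<5: continue
            zt=np.percentile(pts[:,2],95); tp=pts[abs(pts[:,2]-zt)<.006]
            r=cv2.minAreaRect((tp[:,:2]*1000).astype(np.float32))
            print(n,l,round(k["p"],2),k["pixel"],"ztop",zt.round(3),"rect",np.round(r[0]),np.round(r[1]),round(r[2],1))
    for l in ["tap_grip","line1","line2","starter","lid","mat","rack"]:
        for k in viewer.spot_point(n,l)[:1]:
            print(n,l,round(k["p"],2),np.round(k["pixel"]),world(n,k["pixel"],d).round(3))
print(status.get_obs()["tool_rot"],status.get_obs()["clock"])
E
```

```text
pics
top dbox 0.88 [222.6, 253.7] ztop 0.045 rect [493. 230.] [198. 166.] 6.5
top lid 0.89 [237.7, 206.2] ztop 0.072 rect [480. 248.] [168. 195.] 12.1
top tap_grip 0.53 [233.9, 200.0] ztop 0.107 rect [480. 251.] [58. 14.] 13.5
top mat 0.94 [230.2, 433.5] ztop 0.01 rect [ 533. -267.] [200. 181.] 80.3
top rack 0.73 [193.4, 321.6] ztop 0.12 rect [679.  -8.] [140.  64.] 85.9
top starter 0.68 [219.3, 321.3] ztop 0.083 rect [557.  -1.] [39. 54.] 84.1
top offcut 0.76 [163.9, 410.4] ztop 0.014 rect [ 687. -210.] [40. 60.] 56.2
top bottle 0.94 [129.1, 185.1] ztop 0.132 rect [735. 330.] [25. 23.] 86.4
top beaker 0.67 [153.9, 476.2] ztop 0.088 rect [ 700. -359.] [67. 70.] 64.8
top tap_grip 0.68 [236. 200.] [[0.48  0.255 0.106]]
top line1 0.63 [221. 319.] [[0.528 0.003 0.073]]
top line2 0.63 [221. 319.] [[0.528 0.003 0.073]]
top starter 0.82 [218. 320.] [[ 0.535 -0.002  0.075]]
top lid 0.9 [238. 210.] [[0.48  0.24  0.079]]
top mat 0.71 [230. 433.] [[ 0.532 -0.268  0.009]]
top rack 0.62 [205. 320.] [[0.564 0.002 0.079]]
side dbox 0.85 [370.1, 349.8] ztop 0.047 rect [465. 350.] [167.   3.] 10.5
si
[... 223 characters left out ...]
ide rack 0.91 [214.5, 309.7] ztop 0.116 rect [681.  -6.] [144.  64.] 87.3
side starter 0.75 [218.9, 335.9] ztop 0.08 rect [565.  -0.] [42. 41.] 89.0
side puck 0.66 [279.7, 243.1] ztop 0.023 rect [707. 170.] [36. 40.] 20.3
side bottle 0.85 [331.4, 188.1] ztop 0.129 rect [738. 333.] [26. 26.] 23.8
side beaker 0.72 [149.6, 295.3] ztop 0.084 rect [ 703. -357.] [64. 71.] 10.1
side line1 0.91 [204. 314.] [[ 0.586 -0.03   0.076]]
side line2 0.91 [204. 314.] [[ 0.586 -0.03   0.076]]
side lid 0.72 [310. 349.] [[0.481 0.268 0.069]]
side mat 0.73 [182. 343.] [[ 0.541 -0.259  0.005]]
side rack 0.87 [235. 312.] [[ 0.589 -0.006  0.   ]]
[ 9.86182860e-01  1.65660394e-01  6.47635582e-06 -1.78570410e-05] 1.8
```

View pics/top0.png

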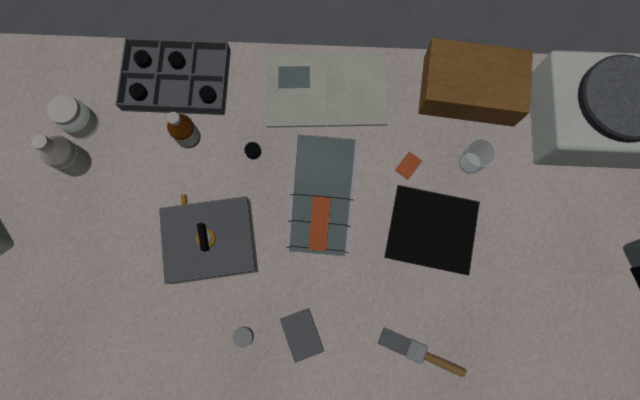

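```bash
cat >> h.py <<'E'
def tool():
    o=status.get_obs(); return np.array(o["eef_pos"]), Ro.from_quat(o["tool_rot"]), o
def shift(target):
    p,R,o=tool(); return (R.inv().apply(np.array(target)-p)*1000).round(1)
E
python3 - <<'E'
from h import *
p,R,o=tool()
print(p,R.as_matrix().round(3).tolist(),np.round(o["joint_pos"],3))
print(shift([.482,.252,.113]))
print("y axis heading",np.degrees(np.arctan2(*R.as_matrix()[[1,0],1])))
c=viewer.get_calibration("wrist");print(np.round(c["T_tool_cam"],3).tolist())
E
```

```text
[ 0.16336116 -0.4725462   0.23929622] [[0.945, 0.327, 0.0], [0.327, -0.945, 0.0], [0.0, -0.0, -1.0]] [-1.238  0.241  0.005  1.335  0.     1.571]
[ 537.9 -580.7  126.3]
y axis heading -70.92879947446136
[[-0.001, -0.962, -0.274, 0.07], [1.0, -0.001, -0.0, 0.0], [0.0, -0.274, 0.962, -0.136], [0.0, 0.0, 0.0, 1.0]]
```

The top view shows the lid around px (238,208) with its black bar at (236,203), the starter at (222,320), the mat at (230,433), and the bystanders clear of the direct path. First I'll check which way the wrist joint turns.

Request:
servo_tool:
  commands:
    - [85, 40, -45, 0, 0]
    - [85, 40, -45, 0, 0]
    - [85, 0, 0, 0, 0.1]

```text
clock: 2.17
eef_pos: [0.2102, -0.3579, 0.2393]
tool_rot: [0.993, 0.117, 0.0, -0.001]
ft_force: [-0.9, 0.2, 0.3]
grip_width: 0.0849
grasp_force: 0.0
```

Run:
```python
from h import *
p,R,o=tool()
print(p,np.round(o["joint_pos"],3),R.as_matrix().round(3)[:2,0],o["clock"])
```

```text
[ 0.21021359 -0.35792308  0.23933512] [-1.040e+00  7.300e-02 -1.960e-01  1.303e+00  1.000e-03  1.867e+00] [0.973 0.232] 2.175
```

```bash
cat >> h.py <<'E'
def plan(target, dyaw_tool, n, w=85):
    "n equal rows from the present pose to target with a tool-z turn, tool pointing down"
    p,R,o=tool(); d=(np.array(target)-p)*1000/n
    rows=[]
    for i in range(n):
        s=(R*Ro.from_rotvec([0,0,dyaw_tool*i/n])).inv().apply(d)
        rows.append([w,*s.round(0).astype(int).tolist(),round(dyaw_tool/n,3)])
    print(rows)
E
python3 - <<'E'
from h import *
plan([.482,.252,.20],-3.14,17)
E
```

```text
[[85, 24, -31, 2, -0.185], [85, 29, -26, 2, -0.185], [85, 34, -20, 2, -0.185], [85, 37, -14, 2, -0.185], [85, 39, -7, 2, -0.185], [85, 39, 0, 2, -0.185], [85, 39, 7, 2, -0.185], [85, 37, 14, 2, -0.185], [85, 33, 21, 2, -0.185], [85, 29, 27, 2, -0.185], [85, 23, 31, 2, -0.185], [85, 17, 35, 2, -0.185], [85, 11, 38, 2, -0.185], [85, 3, 39, 2, -0.185], [85, -4, 39, 2, -0.185], [85, -11, 38, 2, -0.185], [85, -18, 35, 2, -0.185]]
```

Request:
servo_tool:
  commands:
    - [85, 24, -31, 2, -0.185]
    - [85, 29, -26, 2, -0.185]
    - [85, 34, -20, 2, -0.185]
    - [85, 37, -14, 2, -0.185]
    - [85, 39, -7, 2, -0.185]
    - [85, 39, 0, 2, -0.185]
    - [85, 39, 7, 2, -0.185]
    - [85, 37, 14, 2, -0.185]
    - [85, 33, 21, 2, -0.185]
    - [85, 29, 27, 2, -0.185]
    - [85, 23, 31, 2, -0.185]
    - [85, 17, 35, 2, -0.185]
    - [85, 11, 38, 2, -0.185]
    - [85, 3, 39, 2, -0.185]
    - [85, -4, 39, 2, -0.185]
    - [85, -11, 38, 2, -0.185]
    - [85, -18, 35, 2, -0.185]
    - [85, 0, 0, 0, 0]

```text
clock: 4.42
eef_pos: [0.4823, 0.2509, 0.2045]
tool_rot: [-0.119, 0.993, 0.0, -0.0]
ft_force: [0.4, -0.4, -0.2]
grip_width: 0.0852
grasp_force: 0.0
```

```bash
cat >> h.py <<'E'
def fish(px):
    "unit rays (camera axes) for (row,col)"
    c=viewer.get_calibration("wrist"); K=np.array(c["camera_matrix"]); px=np.atleast_2d(px).astype(float)
    u=(px[:,1]-K[0,2])/K[0,0]; v=(px[:,0]-K[1,2])/K[1,1]; r=np.hypot(u,v)+1e-9
    return np.c_[np.sin(r)*u/r,np.sin(r)*v/r,np.cos(r)]
def wworld(px,d,pose):
    "world points from wrist pixels with depth map"
    px=np.atleast_2d(px).astype(int); z=d[px[:,0],px[:,1]]; ok=z>0
    f=fish(px)[ok]; c=f/f[:,2:]*z[ok][:,None]
    T=np.array(viewer.get_calibration("wrist")["T_tool_cam"]); t=c@T[:3,:3].T+T[:3,3]
    return pose[1].apply(t)+pose[0]
E
python3 - <<'E'
from h import *
P=tool(); im,d=viewer.camera("wrist"); cv2.imwrite("pics/w1.png",im[:,:,::-1]); np.save("w1.npy",d)
p,R,o=P; print(p,np.round(o["joint_pos"],3),np.degrees(np.arctan2(*R.as_matrix()[[1,0],0])))
for l in ["tap_grip","lid","dbox"]:
    for k in viewer.masks_of("wrist",l)[:1]:
        pts=wworld(np.argwhere(k["mask"]),d,P)
        zt=np.percentile(pts[:,2],95)
        if l=="lid": zt=.06
        tp=pts[abs(pts[:,2]-zt)<.006]
        r=cv2.minAreaRect((tp[:,:2]*1000).astype(np.float32))
        print(l,round(k["p"],2),k["pixel"],zt.round(3),np.round(r[0],1),np.round(r[1],1),round(r[2],1))
E
```

```text
[0.48232145 0.25087357 0.20451726] [0.479 0.344 0.055 1.282 0.    0.24 ] -166.29884289765448
tap_grip 0.88 [190.0, 325.0] 0.104 [480.4 252.3] [59.3 13.5] 14.2Traceback (most recent call last):
  File "<stdin>", line 11, in <module>
AttributeError: 'float' object has no attribute 'round'
```

View pics/w1.png

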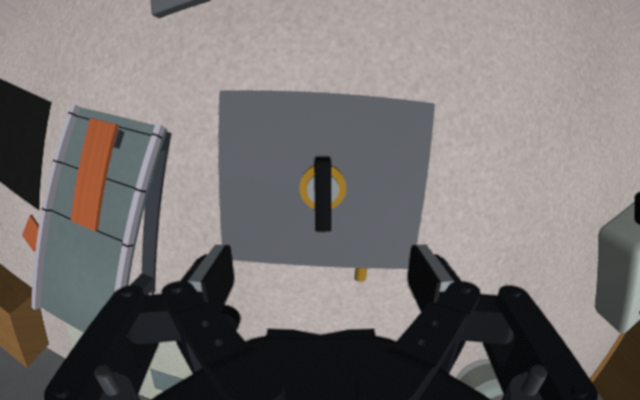

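The wrist view shows the bar upright at px (190,323), lined up between the fingers. Its position agrees with the top and side cameras.

Request:
servo_tool:
  commands:
    - [85, 1, 2, 40, 0]
    - [85, 0, 0, 40, 0]
    - [85, 0, 0, 30, 0]
    - [85, 0, 0, 8, 0]
    - [40, 0, 0, 0, 0]
    - [20, 0, 0, 0, 0]
    - [10, 0, 0, 0, 0]
    - [5, 0, 0, 0, 0]
    - [5, 0, 0, 0, 0]
    - [5, 0, 0, 0, 0]

```text
clock: 5.82
eef_pos: [0.4808, 0.2512, 0.0885]
tool_rot: [-0.118, 0.993, 0.001, 0.001]
ft_force: [-1.0, 0.8, 6.6]
grip_width: 0.0127
grasp_force: 60.2
```

Request:
servo_tool:
  commands:
    - [5, 0, 0, 0, -0.175]
    - [5, 0, 0, 0, -0.175]
    - [5, 0, 0, 0, -0.175]
    - [5, 0, 0, 0, -0.175]
    - [5, 0, 0, 0, -0.175]
    - [5, 0, 0, 0, -0.175]
    - [5, 0, 0, 0, -0.175]
    - [5, 0, 0, 0, -0.175]
    - [5, 0, 0, 0, 0]
    - [5, 0, 0, 0, 0]

```text
clock: 7.08
eef_pos: [0.4807, 0.2512, 0.0885]
tool_rot: [0.73, -0.683, -0.0, -0.001]
ft_force: [-1.4, 1.1, 5.9]
grip_width: 0.013
grasp_force: 60.3
```

Run:
```python
from h import *
P=tool(); p,R,o=P; print(p,np.round(o["joint_pos"],3),np.degrees(np.arctan2(*R.as_matrix()[[1,0],0])),o["ft_force"],o["ft_torque"])
im,d=viewer.camera("top")
for l in ["tap_grip","lid"]:
    for k in viewer.masks_of("top",l)[:1]:
        pts=world("top",np.argwhere(k["mask"]),d)
        r=cv2.minAreaRect((pts[:,:2]*1000).astype(np.float32)); print(l,k["p"],np.round(r[0]),np.round(r[1]),r[2])
cv2.imwrite("pics/t1.png",im[:,:,::-1])
```

```text
[0.48072782 0.25124602 0.08849473] [ 4.810e-01  4.330e-01 -1.330e-01  1.003e+00  1.000e-03 -1.156e+00] -86.21930345147057 [-1.42176673  1.08353167  5.8608692 ] [0.26407196 0.33931782 0.08455913]
tap_grip 0.5 [481. 230.] [15. 23.] 5.827371597290039
lid 0.71 [475. 224.] [222. 152.] 10.326188087463379
```

Request:
servo_tool:
  commands:
    - [5, 0, 0, -8, 0]
    - [5, 0, 0, -15, 0]
    - [5, 0, 0, -30, 0]
    - [5, 0, 0, -45, 0]
    - [5, 15, 0, -47, 0]
    - [5, 35, -1, 0, 0]
    - [5, 50, -2, 0, 0]
    - [5, 54, -2, 0, 0]
    - [5, 54, -2, 0, 0]
    - [5, 54, -2, 0, 0]
    - [5, 54, -2, 0, 0]
    - [5, 54, -2, 0, 0]
    - [5, 54, -2, 0, 0]
    - [5, 50, -2, 0, 0]
    - [5, 30, -2, 0, 0]
    - [5, 16, -1, 0, 0]
    - [5, 0, 0, 0, 0.135]
    - [5, 0, 0, 0, 0.135]
    - [5, 0, 0, 0, 0]

```text
clock: 9.6
eef_pos: [0.534, -0.2664, 0.2323]
tool_rot: [-0.632, 0.775, 0.0, -0.0]
ft_force: [-0.7, 0.6, -3.5]
grip_width: 0.0125
grasp_force: 59.0
```

Run:
```python
from h import *
P=tool(); p,R,o=P; print(p,o["grip_width"],np.degrees(np.arctan2(*R.as_matrix()[[1,0],0])),o["ft_force"],o["ft_torque"],R.as_matrix()[:,2].round(4))
print(shift([.533,-.267,.06]))
im,d=viewer.camera("side"); cv2.imwrite("pics/s1.png",im[:,:,::-1])
for n in ("top","side"):
  if n=="top": im,d=viewer.camera("top")
  for k in viewer.masks_of(n,"strip_a"):
    pts=world(n,np.argwhere(k["mask"]),d)
    r=cv2.minAreaRect((pts[:,:2]*1000).astype(np.float32)); print(n,round(k["p"],2),k["pixel"],np.round(r[0]),np.round(r[1]),round(r[2],1),np.median(pts[:,2]).round(4))
```

```text
[ 0.53404429 -0.26638891  0.23232494] 0.012495025587457369 -101.58036464384827 [-0.65708919  0.55461145 -3.48439489] [-0.00329262 -0.00143039  0.04260855] [-7.e-04  6.e-04 -1.e+00]
[  0.9   0.8 172.3]
top 0.91 [245.2, 190.4] [467. 289.] [118.  41.] 7.6 0.0398
top 0.58 [240.3, 227.6] [488. 212.] [126.  46.] 13.7 0.0397
side 0.83 [335.6, 353.9] [476.  24.] [201.  57.] 8.5 -0.3188
side 0.8 [296.0, 348.9] [503. -49.] [187.  41.] 11.1 -0.248
```

View pics/s1.png

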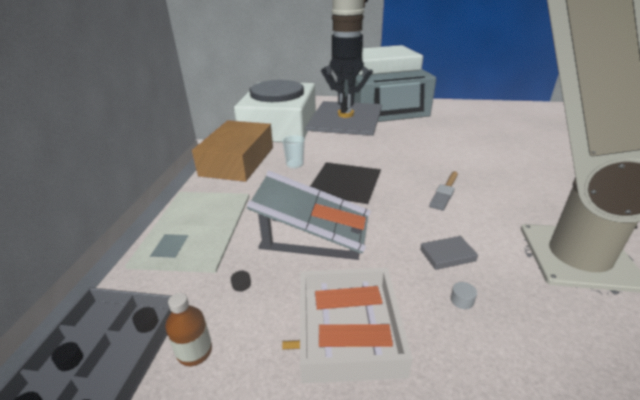

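The side view shows the lid hanging level in the gripper, and both strips in the open box at px (297,349) and (336,354). Next I lower the lid.

Request:
servo_tool:
  commands:
    - [5, 1, 1, 45, 0]
    - [5, 0, 0, 50, 0]
    - [5, 0, 0, 45, 0]
    - [5, 0, 0, 25, 0]
    - [5, 0, 0, 10, 0]
    - [5, 0, 0, 5, 0]
    - [5, 0, 0, 3, 0]
    - [5, 0, 0, 0, 0]

```text
clock: 10.8
eef_pos: [0.5337, -0.2683, 0.0503]
tool_rot: [-0.631, 0.776, -0.001, 0.0]
ft_force: [0.0, -0.1, -4.3]
grip_width: 0.0128
grasp_force: 59.0
```

Request:
servo_tool:
  commands:
    - [5, 0, 0, 2, 0]
    - [5, 0, 0, 0, 0]

```text
clock: 11.05
eef_pos: [0.5338, -0.2684, 0.0486]
tool_rot: [-0.631, 0.776, -0.001, 0.001]
ft_force: [-0.5, -0.6, 1.5]
grip_width: 0.013
grasp_force: 59.7
```

Request:
servo_tool:
  commands:
    - [85, 0, 0, 0, 0]
    - [85, 0, 0, 0, 0]
    - [85, 0, 0, 0, 0]
    - [85, 0, 0, -30, 0]
    - [85, 0, 0, -50, 0]
    - [85, 0, 0, -50, 0]
    - [50, 0, 0, 0, 0]
    - [42, 0, 0, 0, 0]

```text
clock: 12.05
eef_pos: [0.5328, -0.2679, 0.1771]
tool_rot: [-0.631, 0.776, 0.0, -0.0]
ft_force: [-0.5, 0.2, -1.3]
grip_width: 0.0513
grasp_force: 0.0
```

```bash
cat > m.py <<'E'
from h import *
def strip(pts):
    c=np.median(pts,0); pts=pts[np.linalg.norm(pts-c,axis=1)<.085]
    c=pts.mean(0); u,s,v=np.linalg.svd(pts-c,full_matrices=False); a=v[0]*np.sign(v[0][0])
    # robust extents along/across the long axis
    b=np.cross(v[2]*np.sign(v[2][2]),a); n=v[2]*np.sign(v[2][2])
    mid=c.copy(); ext=[]
    for ax in (a,b):
        q=(pts-c)@ax; lo,hi=np.percentile(q,[1,99]); mid+=ax*(lo+hi)/2; ext.append((hi-lo)*1000)
    return mid,np.degrees(np.arctan2(a[1],a[0])),np.degrees(np.arcsin(a[2])),np.round(ext),np.degrees(np.arccos(n[2]))
def show(tag,pts):
    m,y,s,e,t=strip(pts); print(tag,(m*1000).round(1),"yaw",y.round(1),"slope",s.round(1),"size",e,"tilt",t.round(1))
E
python3 - <<'E'
from m import *
for n in ("top","side"):
    im,d=viewer.camera(n); cv2.imwrite(f"pics/{n}2.png",im[:,:,::-1])
    for l in ("strip_a","starter","lid","mat"):
        for k in viewer.masks_of(n,l)[:3]:
            if k["p"]<.3: continue
            m=cv2.erode(k["mask"].astype(np.uint8),np.ones((2,2)))
            show(f"{n} {l} {k['p']:.2f}",world(n,np.argwhere(m),d))
P=tool(); print(P[0],P[2]["grip_width"],P[2]["clock"])
im,d=viewer.camera("wrist"); cv2.imwrite("pics/w2.png",im[:,:,::-1])
yy,xx=np.mgrid[0:400:2,0:640:2]; px=np.c_[yy.ravel(),xx.ravel()]; px=px[d[px[:,0],px[:,1]]>0]
t=P[1].inv().apply(wworld(px,d,P)-P[0])*1000
f=t[(t[:,2]<25)&(t[:,2]>-40)&(abs(t[:,1])<60)&(abs(t[:,0])<30)]
for sg in (1,-1):
    g=f[f[:,1]*sg>0]
    if len(g): print("finger",sg,len(g),g.min(0).round(1),g.max(0).round(1))
E
```

```text
top strip_a 0.90 [484.8 207.   39.7] yaw 13.8 slope 0.2 size [115.  38.] tilt 0.2
top strip_a 0.90 [467.3 288.   39.7] yaw 8.1 slope 0.2 size [116.  37.] tilt 2.8
top strip_a 0.48 [703.1 168.2  22.9] yaw 32.0 slope 9.4 size [35. 33.] tilt 9.5
top starter 0.55 [523.9  -1.2  72.1] yaw -2.7 slope 12.3 size [113.  37.] tilt 12.3
top lid 0.95 [ 530.6 -240.    24.7] yaw 0.1 slope 0.3 size [154. 136.] tilt 2.6
top lid 0.43 [ 530.3 -260.8   54.5] yaw 73.9 slope 13.7 size [46. 32.] tilt 72.8
top mat 0.55 [ 463.9 -227.3    6.4] yaw 70.2 slope -0.1 size [147.  48.] tilt 1.8
side strip_a 0.76 [487.6 210.7  36.3] yaw 13.4 slope 0.2 size [116.  38.] tilt 3.5
side strip_a 0.67 [468.8 292.   36.8] yaw 7.3 slope 0.2 size [115.  38.] tilt 3.0
side starter 0.87 [524.6   2.1  68.2] yaw -2.6 slope 12.7 size [114.  40.] tilt 13.1
side lid 0.76 [ 529.3 -245.7   22.7] yaw 44.4 slope -1.4 size [159. 158.] tilt 2.8
side mat 0.60 [ 474.  -188.7    2.7] yaw 41.2 slope 0.3 size [115.  60.] tilt 0.3
side mat 0.58 [487.2 210.3  35.9] yaw 14.5 slope 0.1 size [115.  39.] tilt 3.4
[ 0.53288303 -0.26791831  0.17689826] 0.041972171206948024 12.55
finger 1 467 [-11.3  20.1 -40. ] [13.5 47.3  4.7]
finger -1 459 [-11.3 -43.9 -39.9] [ 14.  -21.1   3.3]
```

Run:
```python
from h import *
plan([.4862,.2089,.17],1.131,9,60)
```

```text
[[60, -51, 16, 1, 0.126], [60, -48, 22, 1, 0.126], [60, -45, 28, 1, 0.126], [60, -41, 33, 1, 0.126], [60, -37, 38, 1, 0.126], [60, -32, 43, 1, 0.126], [60, -26, 46, 1, 0.126], [60, -20, 49, 1, 0.126], [60, -14, 51, 1, 0.126]]
```

Request:
servo_tool:
  commands:
    - [60, -51, 16, 1, 0.126]
    - [60, -48, 22, 1, 0.126]
    - [60, -45, 28, 1, 0.126]
    - [60, -41, 33, 1, 0.126]
    - [60, -37, 38, 1, 0.126]
    - [60, -32, 43, 1, 0.126]
    - [60, -26, 46, 1, 0.126]
    - [60, -20, 49, 1, 0.126]
    - [60, -14, 51, 1, 0.126]
    - [60, 0, 0, 0, 0]
    - [60, 0, 0, 0, 0]

```text
clock: 13.98
eef_pos: [0.4871, 0.2069, 0.1682]
tool_rot: [-0.116, 0.993, -0.0, -0.0]
ft_force: [0.5, -0.7, -0.5]
grip_width: 0.0603
grasp_force: 0.0
```

Run:
```python
from m import *
P=tool(); im,d=viewer.camera("wrist"); cv2.imwrite("pics/w3.png",im[:,:,::-1])
p,R,o=P; print(p,np.degrees(np.arctan2(*R.as_matrix()[[1,0],0])),o["grip_width"],o["clock"])
for l in ("strip_a","starter"):
  for k in viewer.masks_of("wrist",l)[:3]:
    if k["p"]<.3: continue
    m=cv2.erode(k["mask"].astype(np.uint8),np.ones((2,2)))
    show(f"{l} {k['p']:.2f} {k['pixel']}",wworld(np.argwhere(m),d,P))
```

```text
[0.48712133 0.20688666 0.16821913] -166.6203383443722 0.06026803116155726 13.975
strip_a 0.90 [181.9, 416.9] [467.2 290.5  39.3] yaw 9.5 slope -0.1 size [113.  40.] tilt 0.3
strip_a 0.59 [182.1, 323.0] [486.4 210.3  39.4] yaw 13.2 slope -0.0 size [116.  38.] tilt 0.1
starter 0.77 [187.5, 102.1] [523.8   2.5  70.9] yaw -2.6 slope 12.3 size [116.  39.] tilt 12.6
```

View pics/w3.png

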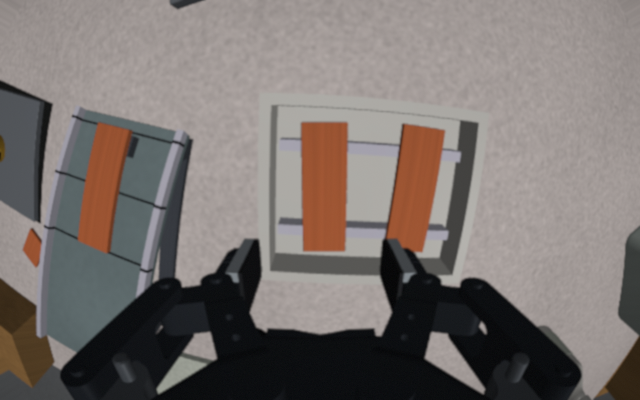

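The wrist view shows the near strip at px (182,323), square to the fingers, with about 26 mm of free wall gap on its left. I'll descend with a 50 mm opening.

Request:
servo_tool:
  commands:
    - [50, 0, 3, 40, 0]
    - [50, 0, 0, 45, 0]
    - [50, 0, 0, 30, 0]
    - [50, 0, 0, 13, 0]
    - [50, 0, 0, 6, 0]
    - [42, 0, 0, 0, 0]
    - [36, 0, 0, 0, 0]
    - [30, 0, 0, 0, 0]
    - [30, 0, 0, 0, 0]

```text
clock: 15.25
eef_pos: [0.4876, 0.2102, 0.0356]
tool_rot: [-0.116, 0.993, 0.0, 0.001]
ft_force: [0.0, -1.0, 5.8]
grip_width: 0.0377
grasp_force: 61.3
```

Request:
servo_tool:
  commands:
    - [30, 0, 0, -15, 0]
    - [30, 0, 0, -35, 0]
    - [30, 0, 0, -40, 0]
    - [30, 0, 0, -35, 0]
    - [30, -7, -30, 0, 0]
    - [30, -8, -42, 0, 0]
    - [30, -8, -42, 0, 0]
    - [30, -8, -42, 0, 0]
    - [30, -8, -42, 0, 0]
    - [30, -6, -30, 0, 0]
    - [30, 0, 0, 0, 0.14]
    - [30, 0, 0, 0, 0.14]
    - [30, 0, 0, 0, 0]
    - [30, 0, 0, 0, 0]

```text
clock: 17.0
eef_pos: [0.5827, -0.0014, 0.1594]
tool_rot: [0.023, 1.0, 0.0, -0.0]
ft_force: [0.9, 0.2, -2.7]
grip_width: 0.038
grasp_force: 61.1
```

```bash
cat > w.py <<'E'
from m import *
import sys
def look(name):
    P=tool(); im,d=viewer.camera("wrist"); cv2.imwrite(f"pics/{name}.png",im[:,:,::-1]); np.save(f"{name}.npy",d)
    p,R,o=P; print(p,np.degrees(np.arctan2(*R.as_matrix()[[1,0],0])),o["grip_width"],o["clock"],o["ft_force"],o["ft_torque"])
    for l in ("strip_a","starter"):
      for k in viewer.masks_of("wrist",l)[:3]:
        if k["p"]<.3: continue
        m=cv2.erode(k["mask"].astype(np.uint8),np.ones((2,2)))
        show(f"{l} {k['p']:.2f} {k['pixel']}",wworld(np.argwhere(m),d,P))
    return P,im,d
if len(sys.argv)>1: look(sys.argv[1])
E
python3 w.py w4
```

```text
[ 0.58268592 -0.00140434  0.15937375] 177.38961029788157 0.037958437931737775 17.0 [ 0.88747452  0.1971816  -2.69099126] [ 0.05809542 -0.01398151 -0.00557074]
strip_a 0.73 [77.7, 584.1] [469.6 290.3  39. ] yaw 7.8 slope -0.2 size [115.  40.] tilt 0.8
starter 0.59 [91.8, 318.7] [496.6   2.7  65.3] yaw -3.5 slope 12.6 size [60. 39.] tilt 12.6
```

View pics/w4.png

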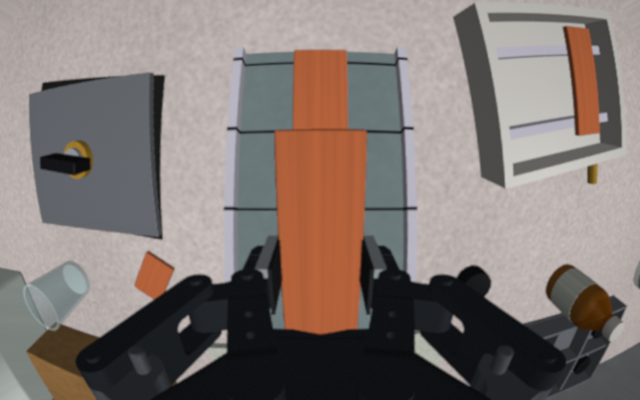

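The wrist view shows the held strip centred over the rack at col 321. The starter and cheeks are centred at col 320, and the lid is lying on the mat. I'll lower to just above contact, then press down gently.

Request:
servo_tool:
  commands:
    - [30, 0, 0, 25, 0]
    - [30, 0, 0, 20, 0]
    - [30, 0, 0, 9, 0]
    - [30, 0, 0, 3, 0]
    - [30, 0, 0, 2, 0]
    - [30, 0, 0, 2, 0]

```text
clock: 17.9
eef_pos: [0.5833, -0.0015, 0.0996]
tool_rot: [0.024, 1.0, 0.0, 0.001]
ft_force: [-4.6, -0.2, 3.5]
grip_width: 0.0378
grasp_force: 61.8
```

Request:
servo_tool:
  commands:
    - [30, 0, 0, 2, 0]
    - [30, 0, 0, 2, 0]
    - [30, 0, 0, 2, 0]

```text
clock: 18.27
eef_pos: [0.5827, -0.0014, 0.0939]
tool_rot: [0.024, 1.0, 0.0, 0.0]
ft_force: [-7.5, -1.2, 4.6]
grip_width: 0.0381
grasp_force: 62.2
```

Pivoting with low force, so I'll continue.

Request:
servo_tool:
  commands:
    - [30, 0, 0, 2, 0]
    - [30, 0, 0, 2, 0]
    - [30, 0, 0, 1, 0]
    - [30, 0, 0, 1, 0]

```text
clock: 18.77
eef_pos: [0.5825, -0.0015, 0.0883]
tool_rot: [0.024, 1.0, 0.0, 0.0]
ft_force: [-8.5, 0.7, 12.1]
grip_width: 0.0383
grasp_force: 63.7
```

Request:
servo_tool:
  commands:
    - [44, 0, 0, 0, 0]
    - [50, 0, 0, 0, 0]
    - [55, 0, 0, 0, 0]
    - [60, 0, 0, -15, 0]
    - [60, 0, 0, -40, 0]
    - [60, 0, 0, -40, 0]
    - [60, 0, 0, 0, 0]

```text
clock: 19.65
eef_pos: [0.5859, -0.0016, 0.1866]
tool_rot: [0.024, 1.0, 0.0, 0.005]
ft_force: [-0.1, 0.6, -0.5]
grip_width: 0.06
grasp_force: 0.0
```

```bash
python3 w.py w5
python3 - <<'E'
from m import *
for n in ("top","side"):
    im,d=viewer.camera(n)
    for l in ("strip_a","starter"):
        for k in viewer.masks_of(n,l)[:3]:
            if k["p"]<.3: continue
            m=cv2.erode(k["mask"].astype(np.uint8),np.ones((2,2)))
            show(f"{n} {l} {k['p']:.2f}",world(n,np.argwhere(m),d))
E
```

```text
[ 0.58588721 -0.00162767  0.18661816] 177.25952480269066 0.06004763402561663 19.65 [-0.0886162   0.59588615 -0.47609374] [0.02060847 0.00113145 0.0027897 ]
strip_a 0.97 [192.7, 318.4] [582.4  -1.2  92.3] yaw -2.6 slope 12.4 size [116.  38.] tilt 12.4
strip_a 0.57 [72.6, 569.4] [469.3 290.1  39.2] yaw 7.9 slope -0.1 size [115.  40.] tilt 1.2
starter 0.91 [85.2, 320.7] [495.2   2.6  65.1] yaw -2.7 slope 12.5 size [58. 38.] tilt 12.5
top strip_a 0.65 [467.1 288.1  39.7] yaw 7.7 slope 0.2 size [116.  37.] tilt 1.1
side strip_a 0.77 [469.4 292.2  36.8] yaw 7.4 slope 0.0 size [114.  37.] tilt 3.1
side strip_a 0.57 [5.83e+02 1.00e-01 8.92e+01] yaw -3.2 slope 12.6 size [114.  38.] tilt 13.1
```

View pics/w5.png

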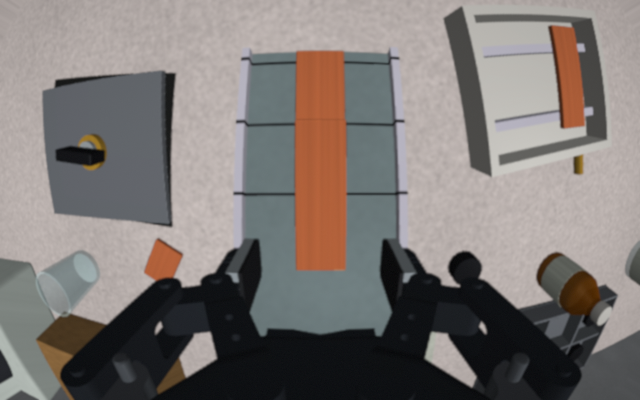

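The wrist view shows strip 1 lying flat and straight, with its lower end at row 120 on the second exposure line. Now strip B.

Run:
```python
from h import *
plan([.4693,.2903,.165],-.187,7,50)
```

```text
[[50, 18, 41, 2, -0.027], [50, 17, 41, 2, -0.027], [50, 16, 42, 2, -0.027], [50, 15, 42, 2, -0.027], [50, 14, 43, 2, -0.027], [50, 13, 43, 2, -0.027], [50, 11, 43, 2, -0.027]]
```

Request:
servo_tool:
  commands:
    - [50, 18, 41, 2, -0.027]
    - [50, 17, 41, 2, -0.027]
    - [50, 16, 42, 2, -0.027]
    - [50, 15, 42, 2, -0.027]
    - [50, 14, 43, 2, -0.027]
    - [50, 13, 43, 2, -0.027]
    - [50, 11, 43, 2, -0.027]
    - [50, 0, 0, 0, 0]
    - [50, 0, 0, 0, 0]

```text
clock: 21.22
eef_pos: [0.4689, 0.2899, 0.167]
tool_rot: [-0.071, 0.997, -0.0, -0.0]
ft_force: [0.1, -0.2, 0.3]
grip_width: 0.0501
grasp_force: 0.0
```

Run:
```python
from w import *
P,im,d=look("w6")
yy,xx=np.mgrid[0:400,0:640]; px=np.c_[yy.ravel(),xx.ravel()]
px=px[d[px[:,0],px[:,1]]>0]; w=wworld(px,d,P)*1000
s=w[(abs(w[:,0]-469)<15)&(w[:,2]>44)&(w[:,2]<60)&(abs(w[:,1]-290)<80)]
for lo in range(230,370,5):
    n=((s[:,1]>=lo)&(s[:,1]<lo+5)).sum()
    if n: print(lo,n,end="; ")
```

```text
[0.4688612  0.28990953 0.16697905] -171.8940709757214 0.050078487081459254 21.225 [ 0.10117075 -0.16793577  0.31780464] [-0.00063505  0.01902357 -0.00089348]
strip_a 0.79 [182.0, 321.6] [468.2 291.4  39.4] yaw 8.0 slope -0.1 size [116.  38.] tilt 0.1
strip_a 0.75 [262.5, 49.1] [581.3   0.8  91.6] yaw -2.2 slope 12.2 size [117.  38.] tilt 12.7
starter 0.67 [190.9, 56.3] [521.7   6.5  69.7] yaw 3.6 slope 10.9 size [111.  41.] tilt 12.0
335 12; 340 162; 345 185; 350 70;
```

Request:
servo_tool:
  commands:
    - [50, 1, 2, 40, 0]
    - [50, 0, 0, 45, 0]
    - [50, 0, 0, 30, 0]
    - [50, 0, 0, 13, 0]
    - [50, 0, 0, 5, 0]
    - [42, 0, 0, 0, 0]
    - [36, 0, 0, 0, 0]
    - [30, 0, 0, 0, 0]
    - [30, 0, 0, 0, 0]

```text
clock: 22.5
eef_pos: [0.4686, 0.2923, 0.0357]
tool_rot: [-0.07, 0.998, 0.0, 0.001]
ft_force: [1.4, -2.9, 7.5]
grip_width: 0.038
grasp_force: 61.5
```

Request:
servo_tool:
  commands:
    - [30, 0, 0, -15, 0]
    - [30, 0, 0, -35, 0]
    - [30, 0, 0, -45, 0]
    - [30, 0, 0, -45, 0]
    - [30, -12, -30, -10, 0]
    - [30, -17, -43, 0, 0]
    - [30, -17, -43, 0, 0]
    - [30, -17, -43, 0, 0]
    - [30, -17, -43, 0, 0]
    - [30, -17, -43, 0, 0]
    - [30, -17, -43, 0, 0]
    - [30, -12, -29, 0, 0]
    - [30, 0, 0, 0, 0.094]
    - [30, 0, 0, 0, 0.094]
    - [30, 0, 0, 0, 0]
    - [30, 0, 0, 0, 0]

```text
clock: 24.5
eef_pos: [0.6368, -0.0038, 0.1842]
tool_rot: [0.023, 1.0, 0.0, -0.0]
ft_force: [-0.4, 0.9, -4.4]
grip_width: 0.0381
grasp_force: 61.4
```

```bash
python3 w.py w7;python3 -c "
from h import *
print(shift([.6385,-.0039,.13]))"
```

```text
[ 0.63680273 -0.0037926   0.18418782] 177.41504924777925 0.03811446324777125 24.5 [-0.42694729  0.85913418 -4.37681309] [ 0.02145993 -0.01241838  0.03574244]
strip_a 0.88 [92.6, 321.7] [5.532e+02 4.000e-01 8.590e+01] yaw -4.0 slope 12.4 size [57. 38.] tilt 12.4
strip_a 0.56 [219.4, 323.1] [628.3  -3.  187.9] yaw -2.6 slope -0.1 size [103.  38.] tilt 0.1
starter 0.62 [107.9, 103.7] [ 537.  -242.4   24.4] yaw -5.5 slope -0.1 size [158. 149.] tilt 3.0
[-1.5 -0.  54.3]
```

View pics/w7.png

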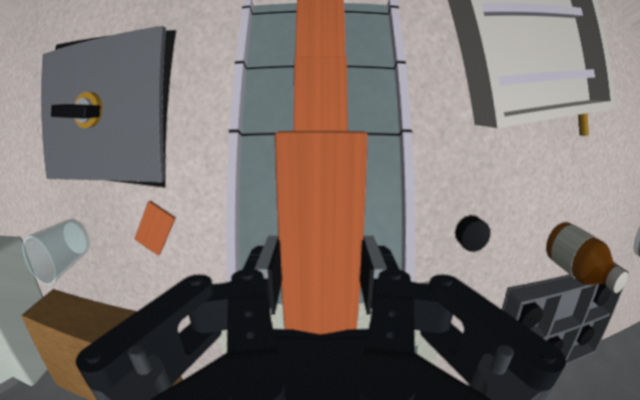

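The wrist view shows strip 2 straight and centred at col 321, over strip 1 at col 320. Lowering.

Request:
servo_tool:
  commands:
    - [30, -1, 0, 25, 0]
    - [30, 0, 0, 22, 0]
    - [30, 0, 0, 10, 0]
    - [30, 0, 0, 3, 0]
    - [30, 0, 0, 2, 0]
    - [30, 0, 0, 2, 0]
    - [30, 0, 0, 2, 0]
    - [30, 0, 0, 2, 0]

```text
clock: 25.65
eef_pos: [0.6387, -0.0042, 0.1183]
tool_rot: [0.023, 1.0, -0.0, 0.001]
ft_force: [-4.2, -1.1, 6.2]
grip_width: 0.0384
grasp_force: 62.3
```

Request:
servo_tool:
  commands:
    - [30, 0, 0, 2, 0]
    - [30, 0, 0, 2, 0]
    - [30, 0, 0, 2, 0]
    - [30, 0, 0, 2, 0]

```text
clock: 26.15
eef_pos: [0.6378, -0.0042, 0.1091]
tool_rot: [0.024, 1.0, -0.0, 0.0]
ft_force: [-6.6, -1.4, 9.2]
grip_width: 0.0385
grasp_force: 63.6
```

Request:
servo_tool:
  commands:
    - [30, 0, 0, 1, 0]
    - [30, 0, 0, 0, 0]

```text
clock: 26.4
eef_pos: [0.6378, -0.0041, 0.109]
tool_rot: [0.023, 1.0, 0.0, 0.0]
ft_force: [-6.4, -0.2, 9.1]
grip_width: 0.0384
grasp_force: 63.7
```

Request:
servo_tool:
  commands:
    - [44, 0, 0, 0, 0]
    - [50, 0, 0, 0, 0]
    - [55, 0, 0, 0, 0]
    - [60, 0, 0, -15, 0]
    - [60, 0, 0, -40, 0]
    - [60, 0, 0, -40, 0]
    - [60, 0, 0, 0, 0]
    - [60, 0, 0, 0, 0]

```text
clock: 27.4
eef_pos: [0.6381, -0.0041, 0.2027]
tool_rot: [0.023, 1.0, 0.0, 0.0]
ft_force: [-0.4, -0.4, -1.0]
grip_width: 0.0601
grasp_force: 0.0
```

```bash
python3 w.py w8
```

```text
[ 0.63811744 -0.00410088  0.20271662] 177.32251205994896 0.06007210604581215 27.4 [-0.44934434 -0.44027855 -1.02292889] [ 0.02141187 -0.00906175  0.00617496]
strip_a 0.96 [197.5, 322.5] [638.8  -3.6 112.9] yaw -2.7 slope 12.4 size [116.  38.] tilt 12.4
strip_a 0.70 [30.7, 319.9] [494.5   2.9  64.9] yaw -4.1 slope 12.6 size [57. 38.] tilt 12.6
strip_a 0.62 [92.0, 318.9] [552.8   1.   85.7] yaw -5.3 slope 13.2 size [56. 39.] tilt 13.3
starter 0.86 [31.5, 317.1] [494.6   3.6  64.7] yaw -4.1 slope 12.7 size [56. 39.] tilt 12.8
starter 0.75 [106.4, 92.0] [ 533.2 -265.5   51.1] yaw 78.0 slope -9.3 size [58. 35.] tilt 83.7
```

View pics/w8.png

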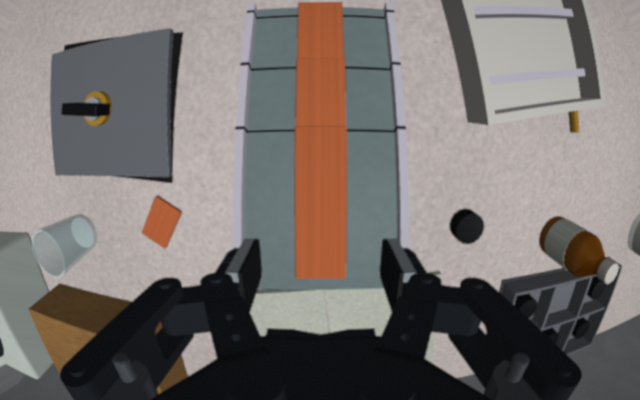

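Both strips are slated with their lower ends at rows 62 and 127, on the lines. The spacing is 56.4 mm along and 20.6 mm up, against 56.3 and 20.5 expected. The lid is flat on the mat, so I'm handing in.

```bash
python3 -c "
from workcell import bot
print(bot.job_done())"
```

```text
the job is handed in; nothing more can be done
None
```

I opened the tap, laid the lid flat on the mat and slated both strips on their exposure lines; the job is handed in, with no verdict returned.

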